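Strip the angled drilling fixture

TASK

Strip the angled drilling fixture in the reverse order of its assembly: first draw the round steel cap off along its slanted axis and stand it mouth down in the larger square tray, and only then draw the hexagonal brass blank out of the nest underneath and stand it on end in the smaller square tray. Set both parts down flat on the tray floors rather than dropping them, let go, and do not bump the dial indicator that hangs over the fixture or shift the loose things lying about on the bench.

Things in the scene. Friction and masses are not known exactly. Their poses are not given: they have to be found in the camera images.
- nest (a point): Centre of the nest floor on the fixture's sloping plate, 62 mm above the bench. z is the fixture's axis, square to the plate, leaning 30 degrees from vertical toward the fixture's front (roughly toward the robot); x runs up the slope, y level across it. Cap and blank simply lift off along z: the cap clears the blank after 50 mm of travel, the blank clears the pocket after 14 mm.
- fixture: Angled drilling fixture, fixed: base plate 160 x 130 mm with a 108 mm square tilting plate. On it a hexagonal collar 14 mm high, 52 mm over corners, round a hexagonal pocket 33 mm across flats, one pair of flats square to the nest's y. The blank stands in it 1.5 mm loose all round; the cap stands over both, rim on the plate, 2.5 mm loose. Origin: underside centre of the base; front faces -x.
- cap_mid (a point): The steel cap, loose, about 0.3 kg: an upside-down round pot, 64 mm outside diameter, bore 57 mm wide and 49 mm deep, 53 mm high, with a round knob on top, 22 mm diameter and 28 mm high (81 mm in all). The point is on its axis half-way up, 40.5 mm above the rim; the knob runs from 12.5 to 40.5 mm above it. z: mouth to knob. At the start it stands over the blank, leaning with the fixture.
- blank_mid (a point): The brass blank, loose, about 0.27 kg: a hexagonal prism 30 mm across flats, 46 mm long, a dark bore mark on one end. The point is its centre, z along its length, y square to a pair of flats. At the start it stands on the nest floor, hidden under the cap, 32 mm of it standing out of the collar, its y within about 6 degrees of the nest's y.
- indicator: Dial indicator, chrome case 58 mm diameter, 22 mm thick, fixed to a post and magnetic base at the fixture's back left. Origin: centre of its face, 239 mm above the bench; the face looks along -x, the case reaches 22 mm along +x, the stem hangs 59 mm below, 12 mm behind the face. It overhangs cap and blank: a gripper pointing straight down on them hits it, one leaning with the fixture's axis clears it.
- big_tray: The larger square aluminium tray, 126 mm outside, 120 mm inside, walls 3 mm thick and 16 mm high, fixed on the bench. Origin under its centre at bench height, floor 3 mm above it, x and y along the sides. For the cap.
- small_tray: The smaller square aluminium tray, 90 mm outside, 84 mm inside, walls 3 mm thick and 16 mm high, fixed on the bench. Origin under its centre at bench height, floor 3 mm above it, x and y along the sides. For the blank. The two trays may be on either side of the fixture.
- mallet: Bystander, loose: wooden mallet lying along its x, head 60 x 100 x 60 mm, 290 mm long.
- flat_nut: Bystander, loose: flat hexagonal brass nut, 30 mm across flats, 13 mm high, lying on the bench. Not the blank.
- chuck_key: Bystander, loose: steel T-shaped drill chuck key, 76 mm long, 82 mm across the bar.
- oil_can: Bystander, loose: plain steel can, 60 mm diameter, 130 mm high.
- bench_brush: Bystander, loose: hand brush lying on the bench.
Not all that is in view belongs to the job. What is shaped like the part that bears cap_mid but purple is not meant.

How it is judged (in metres and radians):
On the way:
1. the cap stands mouth down on the floor of the larger tray, released, while the blank is still in its nest (x of cap_mid in the frame of big_tray between -0.032 and 0.032 m and y of cap_mid in the frame of big_tray between -0.032 and 0.032 m and z of cap_mid in the frame of big_tray between 0.038 and 0.05 m and angle between cap_mid's own z axis and vertical below 0.1 rad and distance between blank_mid and nest below 0.03 m and contact force between the fingers and cap below 0.1 N), for 0.2 s.
At the end, for the whole second after the job is handed in: The cap stands mouth down flat on the floor of the larger tray and the blank stands on either end flat on the floor of the smaller tray: upright within 0.1 rad, anywhere on the tray floor (not on a wall), released (x of cap_mid in the frame of big_tray between -0.032 and 0.032 m and y of cap_mid in the frame of big_tray between -0.032 and 0.032 m and z of cap_mid in the frame of big_tray between 0.038 and 0.05 m and angle between cap_mid's own z axis and vertical below 0.1 rad and x of blank_mid in the frame of small_tray between -0.03 and 0.03 m and y of blank_mid in the frame of small_tray between -0.03 and 0.03 m and z of blank_mid in the frame of small_tray between 0.0225 and 0.032 m and (angle between blank_mid's own z axis and vertical below 0.1 rad or angle between blank_mid's own z axis and vertical above 3.04 rad)); the robot touches nothing.
It fails at once if the dial indicator is bumped (over 3 N) (contact force between indicator and anything else above 3 N).
It fails at once if the cap or the blank is dropped (falls freely faster than 0.8 m/s, about 3 cm) ((linear speed of cap above 0.8 m/s and contact force between the fingers and cap below 0.3 N) or (linear speed of blank above 0.8 m/s and contact force between the fingers and blank below 0.3 N)).
It fails at once if a loose bystander is shifted by more than 3 cm (distance of any of mallet, flat_nut, chuck_key, oil_can, bench_brush from where it was at the start of the episode above 0.03 m).
It also fails if it takes over 51 s, if anything falls off the work surface, if the arm or the gripper's body presses on something with over 40 N, if the wrist force passes 120 N, or if a joint passes its speed limit or range.

ROBOT

A 6-joint arm with a two-finger parallel gripper is mounted at the origin on the work surface. World frame = base frame: x ahead of the robot, y to its left, z up, the work surface at z = 0. Lengths are in mm, angles in degrees, forces in N, time in s.
With the tool pointing down it reaches from about 350 to 850 mm from the base axis. Payload 8.1 kg.
Tool frame: the origin (TCP) lies between the finger pads; the fingertips stand 25 mm ahead of it and the grasp point (between the pads) lies 6 mm ahead of it (r.tcp_to_tips is the distance from the TCP to the fingertips, in mm); z points along the fingers, y is the line along which they close (so a half turn about z gives the same grasp; the last joint's range is limited). The gripper opens to 85 mm and grips with 20 to 120 N. Pads are 22 mm wide; open, the fingers measure 114 mm over their backs; the gripper's body (76 mm by 85 mm) begins 54 mm behind the grasp point. The pads swing forward as they close: fully open they stand 13 mm farther back than shut.
Start: joints at [-78.633, 7.471, 85.268, -0, 87.261, -4.893], TCP at [168.024, -575.998, 216.392] pointing down, gripper open.
Joint ranges: [-169.43, 169.43], [-51.17, 129.36], [1.28, 143.12], [-76.62, 256.62], [0, 156.53], [-152.29, 152.29]. Speed limits (degrees/s): [136.94, 136.94, 159.86, 180, 180, 180].

INTERFACE

Orientations are given as [roll, pitch, yaw] about the fixed x, y, z axes, in that order (R = Rz(yaw) Ry(pitch) Rx(roll)).
In Python, from bench import r gives the robot as it stands.
- The arm moves only by the tool apply_moves, never from a script. Its arguments are lists of equal length, an entry for each row: "angular": the turn, a rotation vector about the world's x, y, z in units of 8 degrees (1.0 is 8 degrees), a list of three; "travel": the shift along the world's x, y, z in units of 40 mm (1.0 is 40 mm), a list of three; "jaw": the opening, from 0 (shut) to 1 (fully open). A call has 1 to 20 rows; each row shifts and turns the commanded pose from where the row before left it; what a row does not reach is not made up. A row lasts 1/8 s, in which the tool goes at most 62.5 mm and 10.7 degrees, less where a joint would pass 70% of its speed; a pose out of reach is approached as far as the arm can. A call is refused whole if a number of a shift passes 1 or a number of a turn 1, either way. A call with a gripper value outside its range is refused whole. The fingers move at their own pace and stop on an object; "force" is the grip in N (left out, the last holds). Time passes only in rows, so rows that do not move let the fingers close. It gives the time, the measured TCP pose, the force, the opening and the grip force at its end, in the units of the state.
- r.sense(): the state, without advancing time (a new reading comes with each control period).
- r.snapshot(name): name is "scene" or "side" or "wrist"; returns a dict with "color" (400x640x3 uint8, red, green, blue), "fx", "fy", "cx", "cy" (pixels), "R" (3x3) and "t" (3): a world point X has camera coordinates R X + t; the wrist camera has in their place "mount" (4x4, takes a point from camera to tool coordinates, whose origin is the TCP and whose axes are the flange's). Camera axes: x right, y down, z forward; pixel columns grow to the right and rows downward; lengths in mm; the calibration is good to about 2 mm. A picture is of the moment at which its call begins: read the wrist's pose just before it. There is no depth.
- r.hand_in(): hands the job in; it is judged then, once.
The state is a dict: "time": time; "joint_pos": joint angles; "qd": joint speeds; "joint_efforts": joint torques, N m; "tool_pos": TCP position; "tcp_rot": TCP orientation; "ft_force": force on the tool from outside, world axes, zero at the start; "wrist_torque": the same for the moment, N m; "finger_gap": finger opening in mm; "grip_force": force on a finger pad.
Only numpy, scipy, OpenCV 4.12 (cv2) and the standard library are available. Lean on these libraries where they do the work, as an engineer would, in place of code of your own. Each camera call takes 0.05 s, during which the arm holds its last target. There are 200 camera calls.

## Working session

There is one attempt and no reset: what is moved stays moved. The work goes in short steps, Python scripts to look and compute and a tool call to move; the robot and the scene stay as the last step left them, time stands still between calls to the robot, and variables do not carry over. Pictures are saved under pics/ and viewed, at most 10 in all, crops included, and the job is handed in when it is done.

Besides the shell and the picture viewer there is one more tool, called after ">>>" by a JSON object that holds its "api" and its "payload", one argument or row to a line. apply_moves: Moves the arm, as the interface text tells. Its arguments: {"type":"object","properties":{"angular":{"type":"array"},"travel":{"type":"array"},"jaw":{"type":"array"},"force":{"type":"number"}},"required":["angular","travel","jaw"]}

```bash
ls; mkdir -p pics; python3 - <<'E'
from bench import r
import cv2,pickle
s=r.sense();print(s['time'],s['tool_pos'],s['tcp_rot'],s['finger_gap'],r.tcp_to_tips)
D={}
for n in("scene","side","wrist"):
    d=r.snapshot(n);D[n]=d;cv2.imwrite(f'pics/{n}0.png',d['color'][:,:,::-1])
    print(n,{k:v for k,v in d.items() if k!='color'})
pickle.dump(D,open('d0.pkl','wb'))
E
```

```text
pics
0.0 [ 167.91633558 -575.41939792  215.33311219] [-1.79894823e+02 -1.00719864e-02  1.62634714e+01] 85.11050369492773 25.0
scene {'fx': 404.5591656869708, 'fy': 404.5591656869708, 'cx': 317.4493996159622, 'cy': 200.18017627780537, 'R': array([[-0.82106585,  0.57077536, -0.00814595],
       [ 0.34486144,  0.48461376, -0.80387816],
       [-0.45488621, -0.66284613, -0.59473822]]), 't': array([ 443.89658335,  -40.32117216, 1538.89743809])}
side {'fx': 405.08048335685623, 'fy': 405.08048335685623, 'cx': 315.4878322219392, 'cy': 196.75557690053245, 'R': array([[-0.99776875, -0.06628746, -0.00796784],
       [-0.04306095,  0.730131  , -0.68194903],
       [ 0.05102224, -0.68008433, -0.7313563 ]]), 't': array([ 539.30007076,  120.62377112, 1282.214057  ])}
wrist {'fx': 277.52444006290744, 'fy': 277.52444006290744, 'cx': 320.9472525756006, 'cy': 198.57074439111815, 'mount': array([[-2.79607012e-04, -9.56670794e-01, -2.91171622e-01,
         7.42968957e+01],
       [ 9.99999937e-01, -3.31082751e-04,  1.27519995e-04,
        -8.14094061e-01],
       [-2.18396557e-04, -2.91171568e-01,  9.56670826e-01,
        -1.59448342e+02],
       [ 0.00000000e+00,  0.00000000e+00,  0.00000000e+00,
         1.00000000e+00]])}
```

View pics/scene0.png

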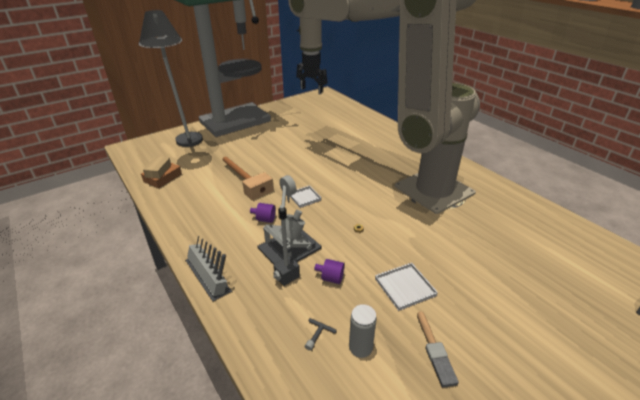

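View pics/side0.png

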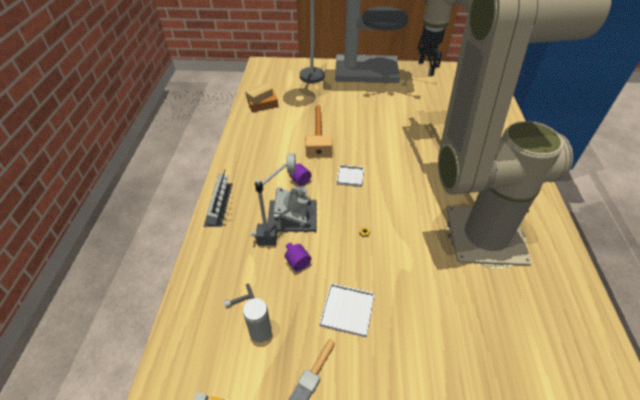

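The two views show the large tray at scene (406,286) / side (348,310) and the small tray at (305,197) / (350,176). The fixture is near (290,245) / (292,215), with a purple decoy cap on each side of it.

```bash
cat > h.py <<'E'
import numpy as np,cv2,pickle
from scipy.spatial.transform import Rotation as Ro
def cast(d,uv,z):
    R,t=d['R'],d['t'];c=-R.T@t
    uv=np.atleast_2d(uv).astype(float)
    v=np.c_[(uv[:,0]-d['cx'])/d['fx'],(uv[:,1]-d['cy'])/d['fy'],np.ones(len(uv))]@R
    return c+v*((z-c[2])/v[:,2])[:,None]
def tri(ds,uvs):
    A=[];b=[]
    for d,uv in zip(ds,uvs):
        R,t=d['R'],d['t'];c=-R.T@t
        v=R.T@np.array([(uv[0]-d['cx'])/d['fx'],(uv[1]-d['cy'])/d['fy'],1]);v/=np.linalg.norm(v)
        P=np.eye(3)-np.outer(v,v);A.append(P);b.append(P@c)
    return np.linalg.lstsq(np.vstack(A),np.hstack(b),rcond=None)[0]
def proj(d,X):
    q=np.atleast_2d(X)@d['R'].T+d['t'];return np.c_[q[:,0]/q[:,2]*d['fx']+d['cx'],q[:,1]/q[:,2]*d['fy']+d['cy']]
def wristcam(d,s):  # turn wrist snapshot into world R,t
    T=np.eye(4);T[:3,:3]=Ro.from_euler('xyz',s['tcp_rot'],degrees=True).as_matrix();T[:3,3]=s['tool_pos']
    M=np.linalg.inv(T@d['mount']);d['R']=M[:3,:3];d['t']=M[:3,3];return d
E
python3 - <<'E'
from h import *
D=pickle.load(open('d0.pkl','rb'))
box={'scene':[(376,262,438,310),(286,184,324,210)],'side':[(318,284,378,336),(334,162,368,188)]}
for n in box:
    d=D[n];hsv=cv2.cvtColor(d['color'],cv2.COLOR_RGB2HSV)
    for b in box[n]:
        m=np.zeros((400,640),np.uint8);x0,y0,x1,y1=b
        m[y0:y1,x0:x1]=(hsv[y0:y1,x0:x1,1]<45)*255
        c=max(cv2.findContours(m,0,1)[0],key=cv2.contourArea)
        P=cast(d,c[:,0,:],8)[:,:2].astype(np.float32)
        print(n,cv2.contourArea(c),cv2.minAreaRect(P))
crops=[]
for n,(x0,y0,x1,y1) in {'scene':(240,165,340,290),'side':(240,145,340,270)}.items():
    crops.append(cv2.resize(D[n]['color'][y0:y1,x0:x1,::-1],None,fx=4,fy=4,interpolation=cv2.INTER_CUBIC))
cv2.imwrite('pics/crop1.png',np.hstack(crops))
E
```

```text
scene 1590.0 ((433.4143981933594, 283.18975830078125), (133.4877166748047, 133.1591796875), 78.88704681396484)
scene 451.5 ((434.4653625488281, -270.43243408203125), (155.9578857421875, 104.42324829101562), 85.28901672363281)
side 1961.0 ((434.93658447265625, 284.9486389160156), (131.56375122070312, 126.38780212402344), 79.18511962890625)
side 419.5 ((431.5054931640625, -239.26116943359375), (97.02213287353516, 89.45718383789062), 85.10468292236328)
```

View pics/crop1.png

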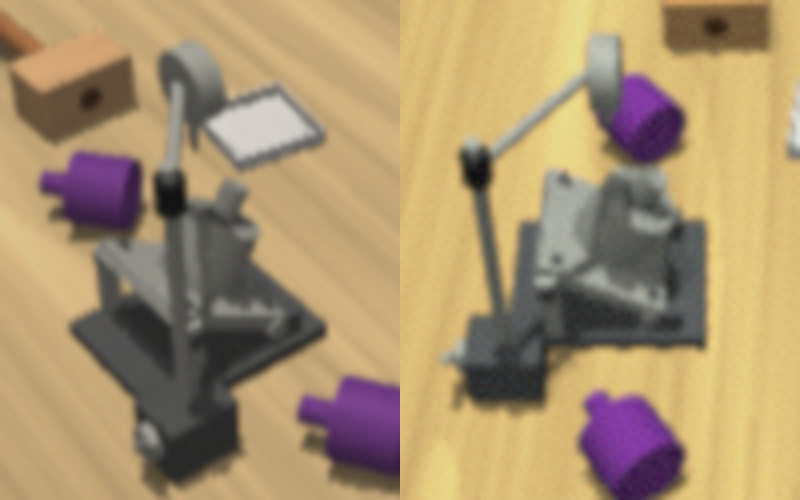

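Crops: the base plate's corners are visible at side (270,200), (316,200), (316,232) and scene (257,247), (321,247). The knob is at scene ≈(299,212), with the indicator case hanging above it.

```bash
python3 - <<'E'
from h import *
D=pickle.load(open('d0.pkl','rb'));S,W=D['scene'],D['side']
np.set_printoptions(precision=1,suppress=True)
print('base side',cast(W,[(270,200.5),(316.5,200.5),(316.5,232)],10))
print('base scene',cast(S,[(257.5,247),(321.2,247)],10))
print('ind',tri([S,W],[(290,183),(292,164)]))
print('knob',tri([S,W],[(299,212),(303,190)]))
for n in D: 
    c=D[n]
    if 'R' in c: print(n,-c['R'].T@c['t'])
E
```

```text
base side [[ 701.8  -97.    10. ]
 [ 544.  -106.4   10. ]
 [ 535.3   28.6   10. ]]
base scene [[704.  -96.3  10. ]
 [539.9  19.8  10. ]]
ind [608.  -31.  247.8]
knob [580.4 -38.  130.8]
scene [1078.4  786.2  886.4]
side [ 477.9  819.7 1024.3]
```

>>> {"api": "apply_moves", "payload": {
  "travel": [
    [0.537,0.887,0.118],
    [0.537,0.887,0.118],
    [0.537,0.887,0.118],
    [0.537,0.887,0.118],
    [0.537,0.887,0.118],
    [0.537,0.887,0.118],
    [0.537,0.887,0.118],
    [0.537,0.887,0.118],
    [0.537,0.887,0.118],
    [0.537,0.887,0.118],
    [0.537,0.887,0.118],
    [0.537,0.887,0.118],
    [0.537,0.887,0.118],
    [0.537,0.887,0.118],
    [0.537,0.887,0.118],
    [0,0,0],
    [0,0,0]
  ],
  "angular": [
    [0,0,-0.415],
    [0,0,-0.415],
    [0,0,-0.415],
    [0,0,-0.415],
    [0,0,0],
    [0,0,0],
    [0.024,-0.468,0],
    [0.024,-0.468,0],
    [0.024,-0.468,0],
    [0.024,-0.468,0],
    [0.024,-0.468,0],
    [0.024,-0.468,0],
    [0.024,-0.468,0],
    [0.024,-0.468,0],
    [0,0,0],
    [0,0,0],
    [0,0,0]
  ],
  "jaw": [1,1,1,1,1,1,1,1,1,1,1,1,1,1,1,1,1]
}}

```text
time: 2.28
tool_pos: [489.9, -43.7, 286.8]
tcp_rot: [180.0, -29.9, 3.1]
ft_force: [0.6, -0.4, 0.4]
finger_gap: 85.5
grip_force: 0.0
```

```bash
cat > look.py <<'E'
from bench import r
from h import *
import sys
def look(tag):
    s=r.sense();d=wristcam(r.snapshot('wrist'),s);pickle.dump((d,s),open(f'{tag}.pkl','wb'))
    cv2.imwrite(f'pics/{tag}.png',d['color'][:,:,::-1]);print(s['time'],s['tool_pos'],s['tcp_rot']);return d
if __name__=='__main__': look(sys.argv[1])
E
python3 look.py w1
```

```text
2.275 [489.90313239 -43.72585159 286.77303949] [179.96263276 -29.93786847   3.05787998]
```

View pics/w1.png

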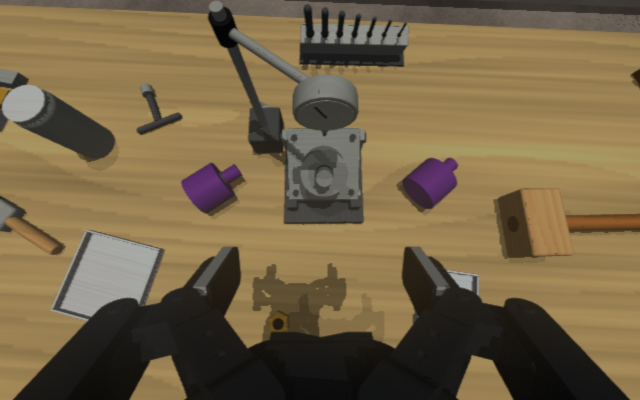

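The wrist view shows the whole fixture: tilting plate about (286..366, 130..200), cap around (323,172), knob near (324,178), indicator (325,100), big tray at left (108,275).

```bash
python3 - <<'E'
from h import *
d,s=pickle.load(open('w1.pkl','rb'))
cv2.imwrite('pics/w1c.png',cv2.resize(d['color'][70:230,270:380,::-1],None,fx=3.75,fy=3.75,interpolation=cv2.INTER_CUBIC))
a=np.array([-.5*np.cos(.055),-.5*np.sin(.055),.866]);n=np.array([620,-37,62.])
for t in(0,53,81):print(t,proj(d,n+a*t))
E
```

```text
0 [[321.41039962 165.18231082]]
53 [[321.55124328 172.18908734]]
81 [[321.64235991 176.72201295]]
```

View pics/w1c.png

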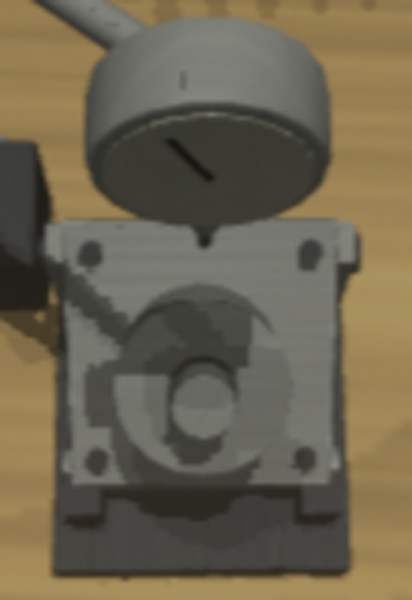

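```bash
python3 - <<'E'
from h import *
np.set_printoptions(precision=1,suppress=True)
d,s=pickle.load(open('w1.pkl','rb'))
a=np.array([-.5*np.cos(.053),-.5*np.sin(.053),.866])
print(cast(d,[(324.1,178)],132.1)-81*a, cast(d,[(324.2,172.7)],62+45.9)-53*a)
print('plate top/bottom edges',cast(d,[(270+65/3.75,70+222/3.75),(270+338/3.75,70+222/3.75)],62+27),cast(d,[(270+72/3.75,70+485/3.75),(270+330/3.75,70+485/3.75)],62-27))
print('ind face',cast(d,[(325,70+160/3.75)],239))
hsv=cv2.cvtColor(d['color'],cv2.COLOR_RGB2HSV)
m=((hsv[:,:,1]<40)&(hsv[:,:,2]>110)).astype(np.uint8)*255;m[:,170:]=0;m[:225]=0
m=cv2.morphologyEx(m,cv2.MORPH_OPEN,np.ones((3,3)))
c=max(cv2.findContours(m,0,1)[0],key=cv2.contourArea);P=cast(d,c[:,0,:],8)[:,:2].astype(np.float32)
print(cv2.boundingRect(c),cv2.minAreaRect(P),cast(d,[(90,231),(162,246),(54,311)],16))
E
```

```text
[[618.5 -40.2  62. ]] [[619.5 -40.6  62. ]]
plate top/bottom edges [[663.2  15.3  89. ]
 [668.8 -91.2  89. ]] [[570.2  11.2  35. ]
 [576.  -97.2  35. ]]
ind face [[605.5 -40.5 239. ]]
(61, 232, 98, 84) ((435.73797607421875, 285.80059814453125), (116.5588150024414, 121.42371368408203), 79.09552001953125) [[505.5 328.9  16. ]
 [488.  209.2  16. ]
 [383.5 354.1  16. ]]
```

>>> {"api": "apply_moves", "payload": {
  "travel": [
    [0.22,0.003,-0.384],
    [0.22,0.003,-0.384],
    [0.22,0.003,-0.384],
    [0.22,0.003,-0.384],
    [0.22,0.003,-0.384],
    [0.22,0.003,-0.384],
    [0.22,0.003,-0.384],
    [0.22,0.003,-0.384],
    [0.22,0.003,-0.384],
    [0.22,0.003,-0.384],
    [0,0,0],
    [0,0,0]
  ],
  "angular": [
    [0,0,0],
    [0,0,0],
    [0,0,0],
    [0,0,0],
    [0,0,0],
    [0,0,0],
    [0,0,0],
    [0,0,0],
    [0,0,0],
    [0,0,0],
    [0,0,0],
    [0,0,0]
  ],
  "jaw": [0.7,0.7,0.7,0.7,0.7,0.7,0.7,0.7,0.7,0.7,0.7,0.7]
}}

```text
time: 3.82
tool_pos: [578.0, -43.7, 134.0]
tcp_rot: [180.0, -30.0, 2.9]
ft_force: [0.3, -0.6, 0.3]
finger_gap: 60.4
grip_force: 0.0
```

```bash
python3 look.py w2; python3 - <<'E'
from h import *
d,s=pickle.load(open('w2.pkl','rb'))
cv2.imwrite('pics/w2c.png',d['color'][:,:,::-1])
a=np.array([-.5*np.cos(.053),-.5*np.sin(.053),.866]);print(s['ft_force'],proj(d,np.array([[619,-40.4,62]])+81*a))
E
```

```text
3.825 [578.01060509 -43.71921737 133.95825342] [179.97195009 -29.98545247   2.89551209]
[ 0.31311232 -0.64040003  0.25044431] [[320.36913558 238.47537832]]
```

View pics/w2.png

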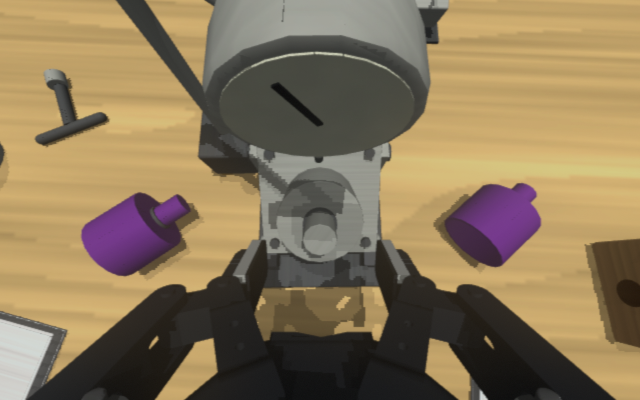

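The knob top shows at (320,233), midway between the open pads and slightly up-slope of the predicted (320,238). I'll shift 2.5 mm and close.

>>> {"api": "apply_moves", "payload": {
  "travel": [
    [0.055,0,0.03],
    [0,0,0],
    [0,0,0],
    [0,0,0],
    [0,0,0],
    [0,0,0],
    [0,0,0],
    [0,0,0]
  ],
  "angular": [
    [0,0,0],
    [0,0,0],
    [0,0,0],
    [0,0,0],
    [0,0,0],
    [0,0,0],
    [0,0,0],
    [0,0,0]
  ],
  "jaw": [0.7,0.5,0.2,0.1,0.1,0.1,0.1,0.1],
  "force": 60
}}

```text
time: 4.88
tool_pos: [580.4, -42.6, 134.8]
tcp_rot: [180.0, -30.0, 3.0]
ft_force: [0.4, -0.9, 0.2]
finger_gap: 8.7
grip_force: 0.0
```

The jaws closed on nothing (8.7 mm gap), so I'll look before doing anything else.

```bash
python3 look.py w3; python3 - <<'E'
from h import *
d,s=pickle.load(open('w3.pkl','rb'))
cv2.imwrite('pics/w3c.png',cv2.resize(d['color'][130:330,220:420,::-1],None,fx=3,fy=3,interpolation=cv2.INTER_CUBIC))
Tc=np.linalg.inv(d['mount'])
def pt(x,y,z):
    q=Tc@[x,y,z,1];return (q[:2]/q[2]*d['fx']+[d['cx'],d['cy']]).round(1)
for z in(0,6,25):print(z,pt(0,0,z),pt(11,0,z),pt(-11,0,z),pt(0,30,z))
E
```

```text
4.875 [580.41682933 -42.58174048 134.77329772] [179.97557327 -29.98898031   2.98869283]
0 [322.2 239.2] [322.2 222.9] [322.2 254.9] [370.  239.2]
6 [322.1 235.2] [322.2 219.3] [322.1 250.5] [368.4 235.2]
25 [322.  224.1] [322.  209.5] [322.  238.2] [364.1 224.1]
```

View pics/w3c.png

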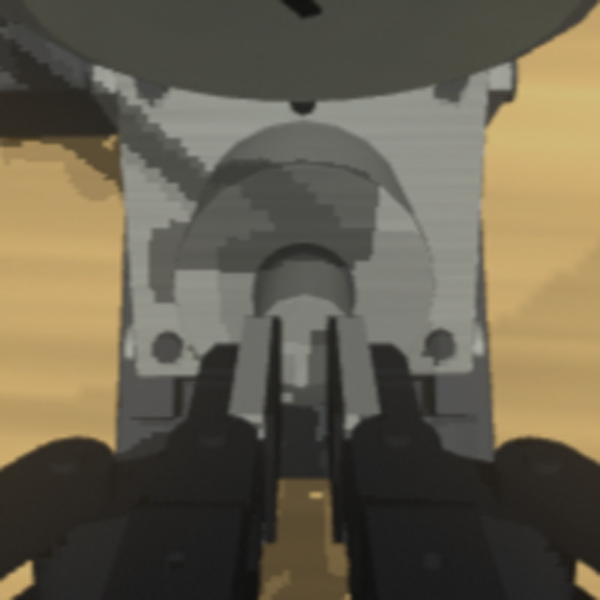

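The closed pads sit in front of the knob top, on the camera side. By the mount geometry the physical tips lie about 18 mm *behind* the reported TCP rather than 25 mm ahead. The knob top face is at (321,243), so my up-slope shift was wrong. I'll undo it and advance along the axis in guarded steps.

>>> {"api": "apply_moves", "payload": {
  "travel": [
    [0,0,0],
    [-0.065,0,-0.037],
    [0,0,0],
    [0,0,0],
    [0.075,0.004,-0.13],
    [0.075,0.004,-0.13],
    [0.075,0.004,-0.13],
    [0.075,0.004,-0.13],
    [0.075,0.004,-0.13],
    [0.075,0.004,-0.13],
    [0,0,0]
  ],
  "angular": [
    [0,0,0],
    [0,0,0],
    [0,0,0],
    [0,0,0],
    [0,0,0],
    [0,0,0],
    [0,0,0],
    [0,0,0],
    [0,0,0],
    [0,0,0],
    [0,0,0]
  ],
  "jaw": [0.5,0.5,0.5,0.5,0.5,0.5,0.5,0.5,0.5,0.5,0.5],
  "force": 25
}}

```text
time: 6.3
tool_pos: [595.6, -41.5, 101.3]
tcp_rot: [180.0, -29.9, 3.0]
ft_force: [-0.4, -0.8, 0.5]
finger_gap: 42.4
grip_force: 0.0
```

```bash
python3 look.py w4; python3 - <<'E'
from h import *
d,s=pickle.load(open('w4.pkl','rb'));print(s['ft_force'],s['finger_gap'])
cv2.imwrite('pics/w4c.png',cv2.resize(d['color'][130:330,200:440,::-1],None,fx=3,fy=3,interpolation=cv2.INTER_CUBIC))
E
```

```text
6.3 [595.57291368 -41.50943419 101.32453569] [179.99951064 -29.92791543   2.97679013]
[-0.3906973  -0.81144999  0.46899035] 42.429840701877445
```

View pics/w4c.png

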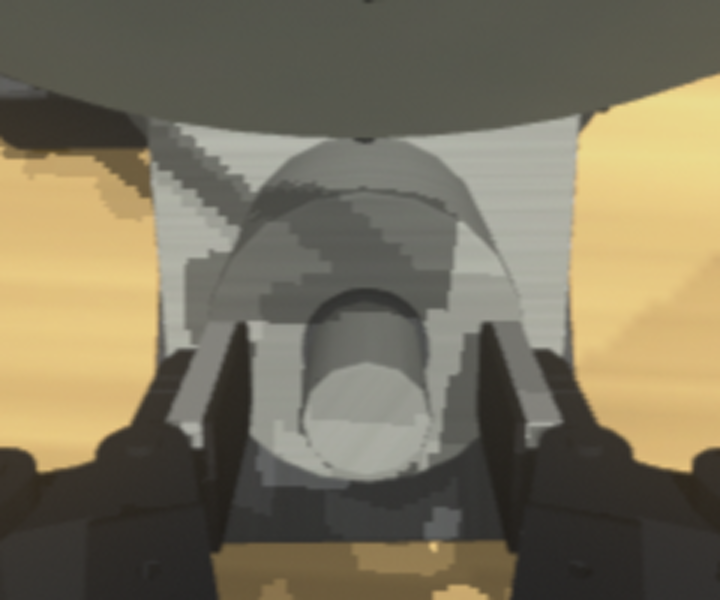

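Now the knob stands between the pads: knob top (322,270), tips at v≈237, overlap about 14 mm. I'll advance 8 mm more and close.

>>> {"api": "apply_moves", "payload": {
  "travel": [
    [0.034,0.003,-0.095],
    [0.034,0.003,-0.095],
    [0,0,0],
    [0,0,0],
    [0,0,0],
    [0,0,0],
    [0,0,0]
  ],
  "angular": [
    [0,0,0],
    [0,0,0],
    [0,0,0],
    [0,0,0],
    [0,0,0],
    [0,0,0],
    [0,0,0]
  ],
  "jaw": [0.5,0.5,0.4,0.2,0.1,0.1,0.1],
  "force": 60
}}

```text
time: 7.22
tool_pos: [598.5, -41.4, 94.6]
tcp_rot: [180.0, -30.0, 3.0]
ft_force: [-4.6, -1.7, 2.8]
finger_gap: 20.3
grip_force: 58.5
```

>>> {"api": "apply_moves", "payload": {
  "travel": [
    [-0.062,-0.003,0.108],
    [-0.125,-0.007,0.2165],
    [-0.125,-0.007,0.2165],
    [-0.125,-0.007,0.2165],
    [-0.125,-0.007,0.2165],
    [-0.125,-0.007,0.2165],
    [-0.125,-0.007,0.2165],
    [-0.125,-0.007,0.2165],
    [-0.125,-0.007,0.2165],
    [-0.125,-0.007,0.2165],
    [0,0,0]
  ],
  "angular": [
    [0,0,0],
    [0,0,0],
    [0,0,0],
    [0,0,0],
    [0,0,0],
    [0,0,0],
    [0,0,0],
    [0,0,0],
    [0,0,0],
    [0,0,0],
    [0,0,0]
  ],
  "jaw": [0.1,0.1,0.1,0.1,0.1,0.1,0.1,0.1,0.1,0.1,0.1]
}}

```text
time: 8.6
tool_pos: [551.4, -44.3, 178.1]
tcp_rot: [179.9, -30.1, 3.0]
ft_force: [-0.4, 0.4, -1.2]
finger_gap: 20.4
grip_force: 58.9
```

>>> {"api": "apply_moves", "payload": {
  "travel": [
    [-0.7,0.4,0.1],
    [-0.7,0.8,0.1],
    [-0.7,0.8,0],
    [-0.7,0.8,0],
    [-0.11,0.8,0],
    [0,0.8,0],
    [0,0.8,0],
    [0,0.8,0],
    [0,0.8,0],
    [0,0.8,0],
    [0,0.6,0],
    [0,0,0],
    [0,0,0]
  ],
  "angular": [
    [0,0,0],
    [0,0,0],
    [-0.024,0.468,0],
    [-0.024,0.468,0],
    [-0.024,0.468,0],
    [-0.024,0.468,0],
    [-0.024,0.468,0],
    [-0.024,0.468,0],
    [-0.024,0.468,0],
    [-0.024,0.468,0],
    [0,0,0],
    [0,0,0],
    [0,0,0]
  ],
  "jaw": [0.1,0.1,0.1,0.1,0.1,0.1,0.1,0.1,0.1,0.1,0.1,0.1,0.1]
}}

```text
time: 10.22
tool_pos: [434.5, 283.6, 184.3]
tcp_rot: [180.0, 0.0, 3.0]
ft_force: [0.9, 0.4, -2.4]
finger_gap: 20.4
grip_force: 59.3
```

```bash
python3 look.py w5; python3 - <<'E'
from bench import r
import cv2,pickle,numpy as np
from h import *
S=r.snapshot('scene');s=r.sense();pickle.dump(S,open('s5.pkl','wb'))
d,_=pickle.load(open('w5.pkl','rb'))
a=cv2.resize(d['color'][:,120:520,::-1],(400,400));b=cv2.resize(S['color'][130:330,300:500,::-1],(400,400),interpolation=cv2.INTER_CUBIC)
cv2.imwrite('pics/c5.png',np.hstack([a,b]))
print(s['ft_force'],s['finger_gap'],s['grip_force'],cv2.__version__)
p=np.array(s['tool_pos']);print(proj(S,[p,p-[0,0,37.6],[435,284,3]]),proj(d,[[435,284,3]]))
E
```

```text
10.225 [434.53442356 283.62526362 184.32883054] [1.79971982e+02 2.53418396e-02 3.00083650e+00]
[ 0.07510198 -0.32296009 -2.40576557] 20.401534286214766 59.33714032173157 4.12.0
[[413.28019664 238.33079016]
 [411.38596112 249.00249264]
 [404.90271554 286.26392584]] [[321.18475093 175.52614368]]
```

View pics/c5.png

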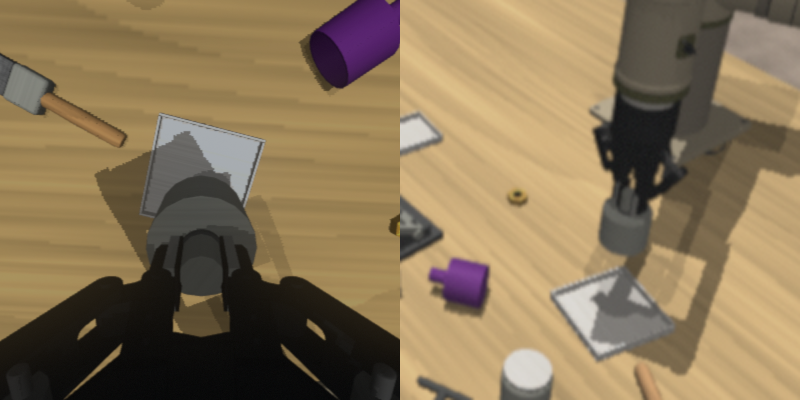

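Left: the wrist view shows the cap held upright over the tray (tray centre ≈(323,176), predicted (321,176)). Right: the scene view agrees. I'll lower it.

>>> {"api": "apply_moves", "payload": {
  "travel": [
    [0,0,-0.5],
    [0,0,-0.5],
    [0,0,-0.5],
    [0,0,-0.5],
    [0,0,-0.5],
    [0,0,-0.4],
    [0,0,-0.3],
    [0,0,-0.1],
    [0,0,-0.06],
    [0,0,-0.06],
    [0,0,-0.06],
    [0,0,0]
  ],
  "angular": [
    [0,0,0],
    [0,0,0],
    [0,0,0],
    [0,0,0],
    [0,0,0],
    [0,0,0],
    [0,0,0],
    [0,0,0],
    [0,0,0],
    [0,0,0],
    [0,0,0],
    [0,0,0]
  ],
  "jaw": [0.1,0.1,0.1,0.1,0.1,0.1,0.1,0.1,0.1,0.1,0.1,0.1]
}}

```text
time: 11.82
tool_pos: [434.6, 284.0, 45.5]
tcp_rot: [180.0, 0.0, 3.0]
ft_force: [-0.2, 0.1, -2.5]
finger_gap: 20.2
grip_force: 59.4
```

>>> {"api": "apply_moves", "payload": {
  "travel": [
    [0,0,-0.04],
    [0,0,-0.03],
    [0,0,-0.02],
    [0,0,0]
  ],
  "angular": [
    [0,0,0],
    [0,0,0],
    [0,0,0],
    [0,0,0]
  ],
  "jaw": [0.1,0.1,0.1,0.1]
}}

```text
time: 12.32
tool_pos: [434.8, 284.0, 42.0]
tcp_rot: [180.0, -0.0, 3.0]
ft_force: [-0.2, -0.4, -1.6]
finger_gap: 20.4
grip_force: 59.7
```

>>> {"api": "apply_moves", "payload": {
  "travel": [
    [0,0,-0.02],
    [0,0,-0.02],
    [0,0,-0.02],
    [0,0,0]
  ],
  "angular": [
    [0,0,0],
    [0,0,0],
    [0,0,0],
    [0,0,0]
  ],
  "jaw": [0.1,0.1,0.1,0.1]
}}

```text
time: 12.82
tool_pos: [435.2, 284.2, 42.0]
tcp_rot: [-180.0, -0.0, 3.0]
ft_force: [-9.0, -5.9, 20.1]
finger_gap: 20.4
grip_force: 61.9
```

Contact at TCP z=42, as expected. I'll relieve the load, open and back off.

>>> {"api": "apply_moves", "payload": {
  "travel": [
    [0,0,0.04],
    [0,0,0],
    [0,0,0],
    [0,0,0],
    [0,0,0],
    [0,0,0.2],
    [0,0,0.5],
    [0,0,0.8],
    [0,0,0.8],
    [0,0,0.8],
    [0,0,0.8],
    [0,0,0]
  ],
  "angular": [
    [0,0,0],
    [0,0,0],
    [0,0,0],
    [0,0,0],
    [0,0,0],
    [0,0,0],
    [0,0,0],
    [0,0,0],
    [0,0,0],
    [0,0,0],
    [0,0,0],
    [0,0,0]
  ],
  "jaw": [0.1,0.3,0.5,0.6,0.6,0.6,0.6,0.6,0.6,0.6,0.6,0.6]
}}

```text
time: 14.32
tool_pos: [436.6, 285.0, 201.3]
tcp_rot: [-179.8, -0.3, 3.0]
ft_force: [0.7, 0.6, 0.1]
finger_gap: 51.4
grip_force: 0.0
```

```bash
python3 - <<'E'
from bench import r
from h import *
D={n:r.snapshot(n) for n in('scene','side')};pickle.dump(D,open('d6.pkl','wb'))
d=wristcam(r.snapshot('wrist'),r.sense());pickle.dump(d,open('w6.pkl','wb'))
a=cv2.resize(d['color'][:,120:520,::-1],(400,400))
S=D['scene']['color'][165:315,245:445,::-1];b=cv2.resize(S,(400,300),interpolation=cv2.INTER_CUBIC)
cv2.imwrite('pics/c6.png',np.hstack([a,np.vstack([b,np.zeros((100,400,3),np.uint8)])]))
E
```

```text
(no output)
```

View pics/c6.png

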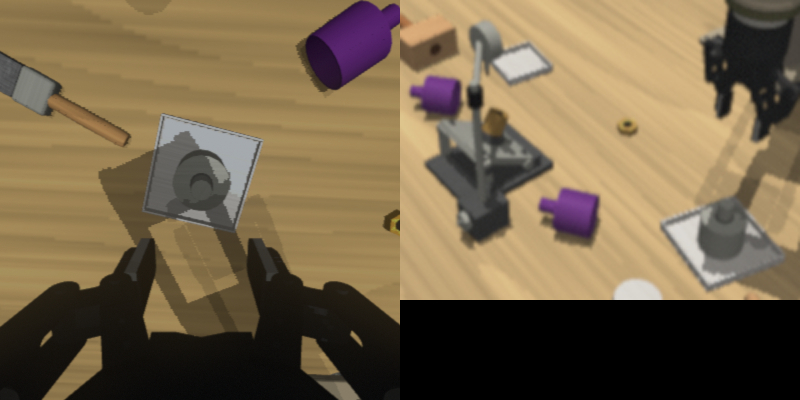

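The cap stands in the middle of the large tray, and the brass blank is still in its nest. Next I go back along the slanted axis for the blank. My picture allowance is used up, so from here I check by numbers.

>>> {"api": "apply_moves", "payload": {
  "travel": [
    [0,-0.6,0],
    [0,-0.8,0],
    [0,-0.8,0],
    [0,-0.8,0],
    [0,-0.8,0],
    [0,-0.8,0],
    [0,-0.8,0],
    [0.66,-0.8,-0.06],
    [0.66,-0.8,-0.06],
    [0.66,-0.8,-0.06],
    [0.66,-0.435,-0.06],
    [0,0,0],
    [0,0,0]
  ],
  "angular": [
    [0.024,-0.468,0],
    [0.024,-0.468,0],
    [0.024,-0.468,0],
    [0.024,-0.468,0],
    [0.024,-0.468,0],
    [0.024,-0.468,0],
    [0.024,-0.468,0],
    [0.024,-0.468,0],
    [0,0,0],
    [0,0,0],
    [0,0,0],
    [0,0,0],
    [0,0,0]
  ],
  "jaw": [0.6,0.6,0.6,0.6,0.6,0.6,0.6,0.6,0.6,0.6,0.6,0.6,0.6]
}}

```text
time: 16.1
tool_pos: [539.9, -44.9, 185.9]
tcp_rot: [-180.0, -29.8, 3.0]
ft_force: [-0.1, 0.4, 0.5]
finger_gap: 51.4
grip_force: 0.0
```

```bash
python3 look.py w7; python3 - <<'E'
from h import *
np.set_printoptions(precision=1,suppress=True)
d,s=pickle.load(open('w7.pkl','rb'))
a=np.array([-.5*np.cos(.053),-.5*np.sin(.053),.866]);n=np.array([618,-40.4,62])
ux=np.array([.866*np.cos(.053),.866*np.sin(.053),.5])
p=proj(d,[n,n+46*a,n+54*ux,n-54*ux]);print(p)
hsv=cv2.cvtColor(d['color'],cv2.COLOR_RGB2HSV)
u,v=p[1].astype(int);m=np.zeros((400,640),np.uint8);b=45
m[v-b:v+b,u-b:u+b]=((hsv[v-b:v+b,u-b:u+b,1]>90)&(hsv[v-b:v+b,u-b:u+b,0]<30))*255
for c in cv2.findContours(m,0,1)[0]:
    if cv2.contourArea(c)>60:print(cv2.boundingRect(c),cv2.contourArea(c))
for vv in range(v-40,v+44,3):print(vv,''.join('%d'%min(9,x//26) if x>90 else '.' for x in hsv[vv,u-45:u+45:2,1]), ''.join('%x'%(x//16) for x in hsv[vv,u-45:u+45:2,2]))
E
```

```text
16.1 [539.93012831 -44.85610635 185.93775481] [-179.96083359  -29.79477416    2.95044899]
[[321.3 178. ]
 [321.4 188.6]
 [321.2 128.6]
 [321.3 222.6]]
(305, 163, 32, 43) 1011.0
148 ............................................. 458888888888888888888888888888888888888888888
151 ............................................. 455588888888888888888888888888888888888888888
154 ............................................. 444578888888888888888544788888888888888888888
157 ............................................. 444455588888888888743444435888888888888888888
160 ............................................. 744444555888888853444444444337888888888888888
163 ......................4...................... 777544445788874344444444444444347888888888888
166 ....................566665................... 877764444455633444445666654444444788888888888
169 .................466555555653................ 888877744444322344655444456544454788888888888
172 ................55555555555555............... 888888775444322344444444444455344788888888888
175 ...............455555555555555............... 888888877
[... 1064 characters left out ...]
4444444444777777777777754578
211 ............................................. 886444688888888864444444467777777777777534468
214 ............................................. 875444688888888877644567777777777777777444478
217 ............................................. 888756888888888877777777777777777777777766788
220 ............................................. 788888888888888877766666766555555555565545555
223 ............................................. 444443233322343333333333324444333333333234444
226 ............................................. 444443344444444444444444444444444444444324444
229 ............................................. 444443444444444444444444444444444444444324444
```

The blank's bore mark is at (321,188) against a predicted (321,188.6), with its flats facing the jaws. I'll approach in two stages.

>>> {"api": "apply_moves", "payload": {
  "travel": [
    [0.16,0.02,0],
    [0.158,0.008,-0.274],
    [0.158,0.008,-0.274],
    [0.158,0.008,-0.274],
    [0.158,0.008,-0.274],
    [0.158,0.008,-0.274],
    [0.158,0.008,-0.274],
    [0.158,0.008,-0.274],
    [0.158,0.008,-0.274],
    [0,0,0],
    [0,0,0]
  ],
  "angular": [
    [0,0,0],
    [0,0,0],
    [0,0,0],
    [0,0,0],
    [0,0,0],
    [0,0,0],
    [0,0,0],
    [0,0,0],
    [0,0,0],
    [0,0,0],
    [0,0,0]
  ],
  "jaw": [0.6,0.6,0.6,0.6,0.6,0.6,0.6,0.6,0.6,0.6,0.6]
}}

```text
time: 17.52
tool_pos: [598.1, -41.9, 100.0]
tcp_rot: [180.0, -30.0, 3.0]
ft_force: [-0.3, -0.4, 0.8]
finger_gap: 51.2
grip_force: 0.0
```

```bash
python3 look.py w8; python3 - <<'E'
from h import *
np.set_printoptions(precision=1,suppress=True)
d,s=pickle.load(open('w8.pkl','rb'))
a=np.array([-.5*np.cos(.053),-.5*np.sin(.053),.866]);n=np.array([618,-40.4,62])
print(s['ft_force'],'t',(s['tool_pos'][2]-62)/.866,proj(d,[n+46*a]))
hsv=cv2.cvtColor(d['color'],cv2.COLOR_RGB2HSV)
for vv in range(190,300,4):print(vv,''.join('%d'%min(9,x//26) if x>90 else '.' for x in hsv[vv,250:394:3,1]), ''.join('%x'%(x//16) for x in hsv[vv,250:394:3,2]))
E
```

```text
17.525 [598.05298375 -41.93464513  99.98972052] [179.97064497 -29.95511607   2.98935964]
[-0.3 -0.4  0.8] t 43.86803754800489 [[321.4 243.8]]
190 ................................................ a98666669bbbbbbbbbb4445555446bbbbbbbbbbbbbbbbbbb
194 ................................................ aba66666678bbbbb9445555555555449bbbbbbbbbbbbbbbc
198 .......................55....................... bbbaa76666777b74455555555555555449bbbbbbbbbbbbbd
202 ....................3566665....................3 bbbbba9866667834555556889865555655bbbbbbbbbbbbbd
206 ..................566666666654.................3 bbbbbbaa866664334457888889997556669bbbbbbbbbbbbe
210 .................55555555555665................4 cbbbbbbbaa7664333667666666668974669bbbbbbbbbbbbe
214 3................55555555555556................4 dbbbbbbbbaa98433355555566666668466abbbbbbbbbbbbe
218 4...............455555555555555................4 dbbbbb9777666533455555566566666566abbbbbbbbbbbbe
222 3...............5555555555555553...............4 ebbb777777777533655556666665666666abbbbbbbbbbbbe
226 4...............5566555555555655....
[... 1197 characters left out ...]
....................................... ab833222379a99999a9999999999975555558996222234b8
278 ................................................ 398322223445555555555555555533333334333322223485
282 ................................................ 333322223456655555655555533333333333333322223323
286 ................................................ 332322223446655555655555433333333333333322222223
290 ................................................ 332322223444555556666663333333333333333332222223
294 ................................................ 332222244444333333444444444333344434333333222233
298 ................................................ 332222344444333333444444444444344434333333222223
```

>>> {"api": "apply_moves", "payload": {
  "travel": [
    [0.056,0.004,-0.108],
    [0.056,0.004,-0.108],
    [0.056,0.004,-0.108],
    [0.056,0.004,-0.108],
    [0.056,0.004,-0.108],
    [0.056,0.004,-0.108],
    [0.056,0.004,-0.108],
    [0.056,0.004,-0.108],
    [0,0,0]
  ],
  "angular": [
    [0,0,0],
    [0,0,0],
    [0,0,0],
    [0,0,0],
    [0,0,0],
    [0,0,0],
    [0,0,0],
    [0,0,0],
    [0,0,0]
  ],
  "jaw": [0.6,0.6,0.6,0.6,0.6,0.6,0.6,0.6,0.6]
}}

```text
time: 18.7
tool_pos: [615.7, -40.6, 64.7]
tcp_rot: [180.0, -29.9, 3.0]
ft_force: [0.4, -0.4, -0.2]
finger_gap: 51.3
grip_force: 0.0
```

>>> {"api": "apply_moves", "payload": {
  "travel": [
    [0,0,0],
    [0,0,0],
    [0,0,0],
    [0,0,0],
    [0,0,0]
  ],
  "angular": [
    [0,0,0],
    [0,0,0],
    [0,0,0],
    [0,0,0],
    [0,0,0]
  ],
  "jaw": [0.5,0.35,0.2,0.2,0.2],
  "force": 60
}}

```text
time: 19.32
tool_pos: [616.0, -40.6, 65.8]
tcp_rot: [180.0, -30.0, 3.0]
ft_force: [-5.2, 0.4, 4.6]
finger_gap: 28.9
grip_force: 59.0
```

>>> {"api": "apply_moves", "payload": {
  "travel": [
    [-0.062,-0.003,0.108],
    [-0.125,-0.007,0.2165],
    [-0.125,-0.007,0.2165],
    [-0.125,-0.007,0.2165],
    [-0.125,-0.007,0.2165],
    [-0.125,-0.007,0.2165],
    [-0.125,-0.007,0.2165],
    [-0.125,-0.007,0.2165],
    [-0.125,-0.007,0.2165],
    [-0.125,-0.007,0.2165],
    [-0.125,-0.007,0.2165],
    [0,0,0]
  ],
  "angular": [
    [0,0,0],
    [0,0,0],
    [0,0,0],
    [0,0,0],
    [0,0,0],
    [0,0,0],
    [0,0,0],
    [0,0,0],
    [0,0,0],
    [0,0,0],
    [0,0,0],
    [0,0,0]
  ],
  "jaw": [0.2,0.2,0.2,0.2,0.2,0.2,0.2,0.2,0.2,0.2,0.2,0.2]
}}

```text
time: 20.82
tool_pos: [563.8, -43.8, 157.5]
tcp_rot: [179.9, -30.1, 3.0]
ft_force: [0.7, -0.1, -2.9]
finger_gap: 29.1
grip_force: 60.0
```

```bash
python3 - <<'E'
from h import *
# small tray: bright pixels only, from three stored views
D=pickle.load(open('d6.pkl','rb'))
np.set_printoptions(precision=1,suppress=True)
for n,(x0,y0,x1,y1) in {'scene':(284,183,326,212),'side':(332,160,370,190)}.items():
    d=D[n];hsv=cv2.cvtColor(d['color'],cv2.COLOR_RGB2HSV)
    m=np.zeros((400,640),np.uint8);m[y0:y1,x0:x1]=((hsv[y0:y1,x0:x1,1]<40)&(hsv[y0:y1,x0:x1,2]>165))*255
    c=max(cv2.findContours(m,0,1)[0],key=cv2.contourArea)
    print(n,cv2.boundingRect(c),cv2.minAreaRect(cast(d,c[:,0],3)[:,:2].astype(np.float32)))
    for v in range(y0,y1,2):print(v,''.join('%x'%(x//16) if q<60 else '.' for x,q in zip(hsv[v,x0:x1,2],hsv[v,x0:x1,1])))
print(cast(D['side'],[(258,315),(258,303)],130))
E
```

```text
scene (292, 189, 26, 16) ((427.2622375488281, -248.60374450683594), (73.4671859741211, 80.2470932006836), 84.47230529785156)
183 55568998889...............................
185 765567887779..............................
187 a86556666667.......ba988789b..............
189 a865555555558ab987778aaabba89b............
191 985455554445688aaabcdddddddca89b..........
193 98544444568acddddddddddddddddca89a........
195 98755557acdddddddddddddddddddddb989a......
197 99..57.79bddddddddddddddddddddddcb989.....
199 9...6...879bddddddddddddddddccba88777.....
201 9.........889bcddddddddcbb98876777........
203 9...........88acccbb98876778..............
205 9.............77777778....................
207 7...............8.........................
209 3.........................................
211 2.........................................
side (337, 180, 1, 1) ((477.60235595703125, -216.47579956054688), (0.0, 0.0), 0.0)
160 .........55556.77888.99.9878aaba9876.8
162 ........65555556.7778899878aaa9.766678
164 .......666655556.677.8877899987666.77.
166 .......666665555.6.7787789997666777.5.
168 .......776666555.5677.678887656666.5..
170 .......7776666565566656788..666765....
172 .......66776666656555567766.66665.....
174 .......767777.6666555566.666666.5.....
176 .......65677877666..45666666666...3333
178 .....d9655666777.665..5.66.66665...33.
180 .....b8655.566666666555666656665......
182 .....965555556565666.555.6566.6..3....
184 .......555.55555556565555666666555....
186 .......6555556.6556.6555666.6566655.4.
188 ........56666666.656665665.56656656665
[[651.1 379.4 130. ]
 [656.3 348.3 130. ]]
```

>>> {"api": "apply_moves", "payload": {
  "travel": [
    [-0.7,-0.2,0.1],
    [-0.7,-0.4,0.1],
    [-0.7,-0.5,0.1],
    [-0.7,-0.6,0.1],
    [-0.55,-0.6,0],
    [0,-0.6,0],
    [0,-0.6,0],
    [0,-0.6,0],
    [0,-0.6,0],
    [0,-0.3,0],
    [0,0,0],
    [0,0,0]
  ],
  "angular": [
    [0,0,0],
    [0,0,0],
    [-0.024,0.468,0],
    [-0.024,0.468,0],
    [-0.024,0.468,0],
    [-0.024,0.468,0],
    [-0.024,0.468,0],
    [-0.024,0.468,0],
    [-0.024,0.468,0],
    [-0.024,0.468,0],
    [0,0,0],
    [0,0,0]
  ],
  "jaw": [0.2,0.2,0.2,0.2,0.2,0.2,0.2,0.2,0.2,0.2,0.2,0.2]
}}

```text
time: 22.32
tool_pos: [429.4, -243.0, 171.7]
tcp_rot: [-180.0, 0.0, 3.0]
ft_force: [0.3, 0.2, -1.9]
finger_gap: 28.7
grip_force: 60.1
```

```bash
python3 look.py w9; python3 - <<'E'
from h import *
np.set_printoptions(precision=1,suppress=True)
d,s=pickle.load(open('w9.pkl','rb'));print(s['ft_force'],s['finger_gap'])
p=proj(d,[[430,-244,3],[430+45,-244-45,16],[430-45,-244+45,16]]);print(p)
hsv=cv2.cvtColor(d['color'],cv2.COLOR_RGB2HSV)
for v in range(100,300,6):print(v,''.join('%x'%(x//16) if q<60 else '.' for x,q in zip(hsv[v,230:420:3,2],hsv[v,230:420:3,1])))
# mallet head: orange-brown, strongly saturated darker than bench
w,_=pickle.load(open('w1.pkl','rb'));print('mallet head corners top',cast(w,[(500,193),(560,188),(573,253),(508,257)],60))
E
```

```text
22.325 [ 429.37311458 -243.011231    171.72165762] [-1.79957477e+02  3.04576647e-03  2.99832796e+00]
[ 0.3  0.2 -1.9] 28.72313472148727
[[322.5 177.7]
 [364.9 143. ]
 [283.4 214.6]]
100 ................................................................
106 ................................................................
112 ................................................................
118 ................................................................
124 ................................................................
130 ................................................................
136 ..................aa9666........................................
142 ..................97bbbbbbaa989aaa8667..........................
148 ..................a9bbbaaaaabbbbbbbbbbbaaa98a...................
154 ..................6566667abbbbbbbbbbbbbaab95a...................
160 ..................55666666669bbbbbbbbbbbbb87....................
166 .................6466666666666aaaaaaabbbbb69....................
172 .................646666666666667aaaaaabba959....................
178 .................
[... 848 characters left out ...]
.....333...................
256 ................333.......................2333..................
262 ...............3333........................3332.................
268 ..............2333.........................2333.................
274 .................32........................32...................
280 ................................................................
286 ................................................................
292 ................................................................
298 ................................................................
mallet head corners top [[ 591.1 -305.9   60. ]
 [ 603.6 -396.7   60. ]
 [ 507.9 -401.6   60. ]
 [ 497.4 -308.6   60. ]]
```

The tray centre measures about (428,-240), so I'll nudge there and lower.

>>> {"api": "apply_moves", "payload": {
  "travel": [
    [-0.025,0.07,-0.4],
    [0,0,-0.6],
    [0,0,-0.6],
    [0,0,-0.6],
    [0,0,-0.6],
    [0,0,-0.5],
    [0,0,-0.3],
    [0,0,-0.2],
    [0,0,-0.08],
    [0,0,-0.06],
    [0,0,0]
  ],
  "angular": [
    [0,0,0],
    [0,0,0],
    [0,0,0],
    [0,0,0],
    [0,0,0],
    [0,0,0],
    [0,0,0],
    [0,0,0],
    [0,0,0],
    [0,0,0],
    [0,0,0]
  ],
  "jaw": [0.2,0.2,0.2,0.2,0.2,0.2,0.2,0.2,0.2,0.2,0.2]
}}

```text
time: 23.75
tool_pos: [428.7, -241.0, 15.0]
tcp_rot: [180.0, 0.0, 3.0]
ft_force: [-1.2, 0.5, -2.0]
finger_gap: 28.9
grip_force: 60.1
```

>>> {"api": "apply_moves", "payload": {
  "travel": [
    [0,0,-0.06],
    [0,0,-0.05],
    [0,0,-0.04],
    [0,0,-0.02],
    [0,0,0]
  ],
  "angular": [
    [0,0,0],
    [0,0,0],
    [0,0,0],
    [0,0,0],
    [0,0,0]
  ],
  "jaw": [0.2,0.2,0.2,0.2,0.2]
}}

```text
time: 24.38
tool_pos: [428.5, -240.8, 8.4]
tcp_rot: [180.0, 0.0, 3.0]
ft_force: [-3.5, 3.2, 5.8]
finger_gap: 28.7
grip_force: 61.0
```

>>> {"api": "apply_moves", "payload": {
  "travel": [
    [0,0,-0.01],
    [0,0,0],
    [0,0,0],
    [0,0,0],
    [0,0,0],
    [0,0,0],
    [0,0,0.2],
    [0,0,0.5],
    [0,0,0.8],
    [0,0,0.8],
    [0,0,0.8],
    [0,0,0.8],
    [0,0,0],
    [0,0,0]
  ],
  "angular": [
    [0,0,0],
    [0,0,0],
    [0,0,0],
    [0,0,0],
    [0,0,0],
    [0,0,0],
    [0,0,0],
    [0,0,0],
    [0,0,0],
    [0,0,0],
    [0,0,0],
    [0,0,0],
    [0,0,0],
    [0,0,0]
  ],
  "jaw": [0.2,0.3,0.4,0.5,0.6,0.6,0.6,0.6,0.6,0.6,0.6,0.6,0.6,0.6]
}}

```text
time: 26.12
tool_pos: [428.3, -240.7, 163.3]
tcp_rot: [180.0, 0.0, 3.0]
ft_force: [-1.0, 0.2, 0.1]
finger_gap: 50.9
grip_force: 0.0
```

```bash
python3 look.py w10; python3 - <<'E'
from h import *
np.set_printoptions(precision=1,suppress=True)
d,s=pickle.load(open('w10.pkl','rb'));print(s['ft_force'],s['finger_gap'])
print(proj(d,[[428.5,-240.8,49],[428.5,-240.8,3]]))
hsv=cv2.cvtColor(d['color'],cv2.COLOR_RGB2HSV)
for v in range(120,240,5):print(v,''.join('%x'%(x//16) if q<60 else '.' for x,q in zip(hsv[v,260:400:2,2],hsv[v,260:400:2,1])))
E
```

```text
26.125 [ 428.28728368 -240.66767721  163.28096861] [1.79996463e+02 3.61273271e-02 2.97897597e+00]
[-1.   0.2  0.1] 50.90771614880396
[[321.8 189.7]
 [321.7 179.5]]
120 ......................................................................
125 ......................................................................
130 ......................................................................
135 .............88656....................................................
140 .............a6aaaa9998789aaaa997666..................................
145 .............98aaaaaaaaaaaaaaaaaaaaaaaa9899aaaa997666.................
150 ............878aaaaaaaaaaaaaaaaaaaaaaaaaaaaaaaaaaaa659................
155 ............645666667779aaaaaaaaaaaaaaaaaaaaaaaaaa649.................
160 ............6456666666666679aaaaaaaaaaaaaaaaaaaaaa669.................
165 ...........5556666666666666668aaaaaaaaaaaaaaaaaaa8589.................
170 ...........5456666666666665.......58aaaaaaaaaaaaa859..................
175 ...........6456666666666.............59aa7667aaa8589..................
180 ...........6456666666665........
[... 163 characters left out ...]
6664a....................
195 ..........6456666666666........2.......4455555655.....................
200 ..........656665566655444............444799999748.....................
205 .........654444444554444444444..44444447999999578.....................
210 .........444443444444444444444444444459999998548......................
215 ....................4444544444444444445678898478......................
220 ......................................889999877.......................
225 ......................................................................
230 ......................................................................
235 ......................................................................
```

The blank stands upright in the small tray: its bore mark is at (320,190), matching the predicted (322,190), and it is centred. Handing in.

```bash
python3 -c "
from bench import r
print(r.hand_in())"
```

```text
the job is handed in; nothing more can be done
None
```

The job is handed in at about 26 s on the robot's clock: the cap stands mouth down in the larger tray and the blank stands on end in the smaller one, both released; the hand-in returned no verdict, and I didn't check the bystanders' positions afterwards.

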